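# Index the decorating turntable and lock it with its pin

## Task

Turn the pottery turntable until the yellow pointer on its far rim stands over the red stud. Then take the orange-headed locking pin from the wooden stand and put it through the hole in the wheel's blue tongue, feeling gently for the socket below, until it is fully home and the wheel is locked; let go of it. Never force the pin, and leave everything else on the table alone.

Things in the scene. Friction and masses are not known exactly. Their poses are not given: they have to be found in the camera images.
- base: Dark steel pottery turntable, fixed. Origin on the vertical wheel axis at table height; x points from its near side (aluminium socket plate) to its far side (white strip with studs). Each socket lies across from a stud: when the pointer is over a stud, the tongue's hole is over that stud's socket, but only roughly: each socket is up to 0.065 rad (7 mm of arc) off, either way.
- axis (a point): On the wheel axis, 62 mm above the table (wheel's top). The rigid socket plate on the near side has its top 48 mm above the table, and three sockets 13.5 mm wide, 18 mm deep (floor 30 mm above the table), chamfered 1 mm, centred exactly 108 mm from this axis, about 0.5 rad apart, the middle one at about base -x (see base for how far off).
- wheel (a joint): Angle of the grey wheel about its vertical axis, rad, counter-clockwise from above, 0 when the pointer is over the middle stud; -1.5 to 1.0. It turns stiffly (about 0.22 N m) and stays where it is left. Wheel: 180 mm across, 12 mm thick, top 62 mm above the table, a white bowl 72 mm across and 36 mm high stuck on its middle.
- pointer (a point): Tip of the yellow pointer on the wheel's rim (on the far side at wheel angle 0, straight across from the tongue), 118 mm from the axis, 56 mm above the table.
- tongue_hole (a point): Centre of the mouth of the hole in the blue tongue on the wheel's near rim, at the wheel's top face (62 mm above the table), 108 mm from the axis. Hole 15 mm wide, right through the 12 mm tongue, chamfered 2 mm; the tongue clears the socket plate by 2 mm.
- knob (a point): Black upright turning knob fixed on the wheel, 18 mm diameter, standing 42 mm above the wheel's top, 75 mm from the axis, 100 degrees counter-clockwise from the pointer. This point is on its centre line, 28 mm above the wheel's top (14 mm below the knob's top).
- red_stud: Red stud, 16 mm diameter, 10 mm high, origin at its underside centre, on the white strip at the far side of the base, 118 mm from the axis. It stands at one of three places: 0.5 rad right, middle or 0.5 rad left of base +x, changing places with the blue and green studs.
- blue_stud: Blue stud, same size; not wanted.
- green_stud: Green stud, same size; not wanted.
- pin: Loose locking pin, 70 g, standing upright in one of the two holes of the stand. Origin at its tip (bottom). Steel shaft 12 mm diameter, 38 mm long, tip tapered to 10 mm over 2 mm; above it an orange head 20 mm diameter, from 38 to 72 mm above the tip. Fully home, its tip is on the socket floor, 30 mm above the table; resting on the socket plate unseated, it is 18 mm higher.
- pin_tip (a point): Tip of the pin, the centre of its lower end.
- pin_grip (a point): Place to grip the pin: on its axis in the head, 59 mm above the tip; held here, the fingertips clear the tongue by 8 mm when the pin is home.
- stand: Wooden stand, fixed, 50 x 130 x 30 mm, origin under its centre. Two holes, 15 mm wide and 20 mm deep, at 35 mm either way along its y axis; the pin stands in one and the wooden modelling tool in the other.
- modelling_tool: Loose wooden modelling tool, 14 mm diameter, 102 mm long with a steel blade on top, upright in the other hole of the stand, origin at its lower end. Leave alone.
- tub: Open clear plastic tub, 110 mm across, 70 mm high, origin under its centre. Leave alone.
- amber_bottle: Small amber bottle, 44 mm across, 90 mm high, origin under its centre. Leave alone.
- tumbler: Dark tumbler, 72 mm across, 170 mm high, origin under its centre. Leave alone.
- clay_bowl: Terracotta bowl, 100 mm across, 45 mm high, origin under its centre. Leave alone.
- rolling_pin: Wooden rolling pin, 300 mm long, 48 mm across, lying along its y axis, origin under its centre. Leave alone.
There are look-alikes about, which are no part of the job. What is shaped like the pin but turquoise is not meant.

How it is judged:
On the way, in this order (a step that is already met when the one before it is completed fails the run):
1. the wheel is turned so that the pointer stands over the red stud (tip within 12 mm of its centre, seen from above) (horizontal distance between pointer and red_stud below 0.012 m), for 0.2 s.
2. the pin is fully home through the tongue in a socket (z of pin_tip in the frame of base below 0.036 m and horizontal distance between pin_tip and tongue_hole below 0.004 m and angle between pin's own z axis and vertical below 0.12 rad), for 0.2 s.
At the end, for the whole second after the job is handed in: Pin released, still, upright within 0.12 rad, through the tongue's hole (tip within 4 mm of its centre, from above), tip under 36 mm above the table (socket floor 30 mm); pointer tip within 12 mm of the red stud's centre, from above; wheel at rest (all of step 2 and horizontal distance between pointer and red_stud below 0.012 m and linear speed of pin below 0.02 m/s and velocity of joint wheel between -0.05 and 0.05 rad/s and contact force between the fingers and pin below 0.1 N); the robot touches nothing.
It fails at once if the pin is pressed against the turntable, its plate or wheel with more than 40 N (contact force between pin and base above 40 N).
It fails at once if the wheel, bowl or base is struck with more than 30 N by the arm (other than the fingers) (contact force between the arm and base above 30 N).
It fails at once if something else on the table is moved more than 25 mm (distance of any of tub, amber_bottle, tumbler, clay_bowl, rolling_pin, modelling_tool from where it was at the start of the episode above 0.025 m).
It also fails if it takes over 61 s, if anything falls off the work surface, if the arm or the gripper's body presses on something with over 40 N, if the wrist force passes 120 N, or if a joint passes its speed limit or range.

## Robot

A 6-joint arm with a two-finger parallel gripper is mounted at the origin on the work surface. World frame = base frame: x ahead of the robot, y to its left, z up, the work surface at z = 0. Lengths are in m, angles in rad, forces in N, time in s.
With the tool pointing down it reaches from about 0.35 to 0.975 m from the base axis. Payload 4.9 kg.
Tool frame: the origin (TCP) lies on the centre line of the jaws, within the pads' length; the fingertips stand 11 mm ahead of it and the grasp point (between the pads) lies 8 mm behind it; z points along the fingers, y is the line along which they close (so a half turn about z gives the same grasp; the last joint's range is limited). The gripper opens to 85 mm and grips with 20 to 120 N. Pads are 22 mm wide; open, the fingers measure 114 mm over their backs; the gripper's body (76 mm by 85 mm) begins 54 mm behind the grasp point. The pads swing forward as they close: fully open they stand 13 mm farther back than shut.
Start: joints at [1.012, 0.053, 1.613, -0, 1.476, -0.119], TCP at [0.266, 0.566, 0.242] pointing down, gripper open.
Joint ranges: [-3.01, 3.01], [-1.01, 2.22], [0.06, 2.58], [-1.02, 4.17], [0.09, 2.62], [-3.14, 3.14]. Speed limits (rad/s): [2.57, 2.57, 3.14, 3.14, 3.14, 3.14].

## Interface

Orientations are given as a rotation vector (axis times angle).
In Python, from bench import robot, eyes, job gives the robot as it stands.
- The arm moves only by the tool arm_command, never from a script. Its arguments are lists of equal length, an entry for each row: "delta_pos": the shift along the tool's x, y, z in units of 0.03 m (1.0 is 0.03 m), a list of three; "rotation": the turn, a rotation vector about the tool's x, y, z in units of 8 degrees (1.0 is 8 degrees), a list of three; "jaw": the closure, from 0 (fully open) to 1 (shut). In form: {"delta_pos": [[dx, dy, dz], ...], "rotation": [[rx, ry, rz], ...], "jaw": [jaw, ...]}. A call has 1 to 20 rows; each row shifts and turns the commanded pose from where the row before left it, along the tool's axes as they then stand; what a row does not reach is not made up. A row lasts 1/8 s, in which the tool goes at most 62.5 mm and 10.7 degrees, less where a joint would pass 70% of its speed; a pose out of reach is approached as far as the arm can. A call with a number of a shift or a turn outside -1 to 1 is refused whole. A call with a gripper value outside its range is refused whole. The fingers move at their own pace and stop on an object; the grip force is fixed at half the most. Time passes only in rows, so rows that do not move let the fingers close. It gives the time, the measured TCP pose, the force, the opening and the grip force at its end, in the units of the state.
- robot.get_obs(): the state, without advancing time (a new reading comes with each control period).
- eyes.get_image(name): name is "side" or "top" or "wrist"; returns the picture (400x640x3 uint8, red, green, blue); there is no depth.
- eyes.get_calibration(name): a dict with "mtx" (3x3 intrinsics, pixels), "origin" and "rotation" of the camera in the world. Camera axes: x right, y up, looking along -z (the intrinsics and any distortion apply to the point x, -y, -z); pixel columns grow to the right and rows downward; lengths in m; the calibration is good to about 2 mm. A picture is of the moment at which its call begins: read the wrist's pose just before it. get_calibration takes no time and is no camera call; for the wrist camera it gives the pose at the moment of the call.
- job.close_job(): hands the job in; it is judged then, once.
Trained networks look in the newest picture that a camera, given by its name, has taken for a name from the list of things; names that differ only in an ending like _2 or _b are one class to them, and where a whole thing is asked for, a point or a joint stands for the part that bears it (a point fixed in the world has none). Each returns a list of dicts, best first, with "score" (0 to 1); they miss things now and then, are a little off and sometimes report something else, mostly with a low value. They report only what shows in the picture. A call takes as long as a camera call. They do not tell look-alikes from the thing itself.
- eyes.masks_of(camera, target): "mask" (400x640 bool, what is visible of it) and "centre" ([column, row] in pixels, amid what is visible of it).
- eyes.tip_of(camera, target): "centre" ([column, row] in pixels: a listed point, or the origin of a listed thing).
The state is a dict: "time": time; "qpos": joint angles; "qvel": joint speeds; "effort": joint torques, N m; "eef_pos": TCP position; "ee_rot": TCP orientation; "ft_force": force on the tool from outside, world axes, zero at the start; "moment": the same for the moment, N m; "finger_gap": finger opening in m; "finger_force": force on a finger pad.
Only numpy, scipy, OpenCV 4.12 (cv2) and the standard library are available. Lean on these libraries where they do the work, as an engineer would, in place of code of your own. Each camera call takes 0.05 s, during which the arm holds its last target. There are 200 camera calls.

## Working session

There is one attempt and no reset: what is moved stays moved. The work goes in short steps, Python scripts to look and compute and a tool call to move; the robot and the scene stay as the last step left them, time stands still between calls to the robot, and variables do not carry over. Pictures are saved under pics/ and viewed, at most 11 in all, crops included, and the job is handed in when it is done.

Besides the shell and the picture viewer there is one more tool, called after ">>>" by a JSON object that holds its "fn" and its "kwargs", one argument or row to a line. arm_command: Moves the arm, as the interface text tells. Shifts and turns lie within -1 to 1; 1 stands for 0.03 m of shift or 8 degrees of turn. Its arguments: {"type":"object","properties":{"delta_pos":{"type":"array"},"rotation":{"type":"array"},"jaw":{"type":"array"}},"required":["delta_pos","rotation","jaw"]}

```bash
mkdir -p pics; cat > h.py <<'E'
import numpy as np, cv2
from bench import robot, eyes, job
from scipy.spatial.transform import Rotation as R
def ray(c,uv):
    k=eyes.get_calibration(c); M=np.array(k["mtx"]); r=np.array(k["rotation"])
    if r.shape!=(3,3): r=R.from_rotvec(r).as_matrix()
    d=np.linalg.inv(M)@[uv[0],uv[1],1]; d=r@[d[0],-d[1],-d[2]]
    return np.array(k["origin"]),d
def atz(c,uv,z):
    o,d=ray(c,uv); return o+d*(z-o[2])/d[2]
def proj(c,p):
    k=eyes.get_calibration(c); M=np.array(k["mtx"]); r=np.array(k["rotation"])
    if r.shape!=(3,3): r=R.from_rotvec(r).as_matrix()
    q=r.T@(np.array(p)-k["origin"]); q=M@[q[0],-q[1],-q[2]]; return q[:2]/q[2]
def tri(a,b):
    (o1,d1),(o2,d2)=a,b
    A=np.zeros((3,3)); B=np.zeros(3)
    for o,d in (a,b):
        d=d/np.linalg.norm(d); P=np.eye(3)-np.outer(d,d); A+=P; B+=P@o
    return np.linalg.solve(A,B)
E
python3 - <<'E'
from h import *
for c in("top","side"):
    cv2.imwrite(f"pics/{c}0.png",eyes.get_image(c)[:,:,::-1])
    print(c,eyes.get_calibration(c))
    for n in("axis","pointer","tongue_hole","knob","red_stud","pin","pin_grip","stand","modelling_tool","blue_stud","green_stud"):
        print(n,[(np.round(d["centre"],1).tolist(),round(d["score"],2)) for d in eyes.tip_of(c,n)[:3]])
o=robot.get_obs();print(o)
E
```

```text
top {'mtx': array([[467.52092581,   0.        , 319.29289473],
       [  0.        , 467.52092581, 209.52791121],
       [  0.        ,   0.        ,   1.        ]]), 'origin': array([0.26947888, 0.04344335, 1.39413369]), 'rotation': array([ 0.15026879, -0.14722501, -1.58815853])}
axis [([314.5, 197.8], 0.78), ([178.6, 197.5], 0.15)]
pointer [([340.3, 171.5], 0.92), ([432.3, 234.6], 0.45), ([312.6, 204.1], 0.16)]
tongue_hole [([288.4, 227.2], 0.92)]
knob [([288.0, 180.5], 0.71)]
red_stud [([282.6, 170.5], 0.5), ([322.5, 166.1], 0.2)]
pin [([427.6, 234.6], 0.53), ([441.9, 260.7], 0.53)]
pin_grip [([431.3, 232.7], 0.62), ([252.0, 167.8], 0.42), ([444.8, 260.1], 0.39)]
stand [([436.5, 236.6], 0.88)]
modelling_tool [([450.7, 233.1], 0.59)]
blue_stud []
green_stud [([322.4, 164.4], 0.59)]
side {'mtx': array([[445.39590534,   0.        , 321.67253139],
       [  0.        , 445.39590534, 197.37192583],
       [  0.        ,   0.        ,   1.        ]]), 'origin': array([ 0.1971906 , -0.98597891,  0.85430545]), 'rotation': array([ 0.9512496 , -0.15408208, -0.31059156])}
axis [([319.9, 203.
[... 482 characters left out ...]
], 0.39)]
{'time': 1.2, 'qpos': array([ 1.01197425e+00,  5.26870038e-02,  1.61285971e+00, -7.45433451e-07,
        1.47599984e+00, -1.19032790e-01]), 'qvel': array([-6.04781845e-04,  3.55114259e-04, -1.57420987e-03,  2.82999865e-03,
        4.70545783e-04,  5.49941006e-05]), 'effort': array([-8.97202081e-04, -3.93663812e+01, -3.70466888e+01, -1.52550201e-04,
        2.84737780e-04, -1.24355404e-05]), 'eef_pos': array([0.26611036, 0.56551564, 0.24233574]), 'ee_rot': array([6.85261967e-01, 3.06592885e+00, 6.79135902e-05]), 'ft_force': array([ 0.23996883, -0.27649444,  0.18532929]), 'moment': array([ 0.03044156,  0.02096347, -0.06451905]), 'finger_force': 0.0, 'finger_gap': 0.08528437486578767}
```

View pics/top0.png

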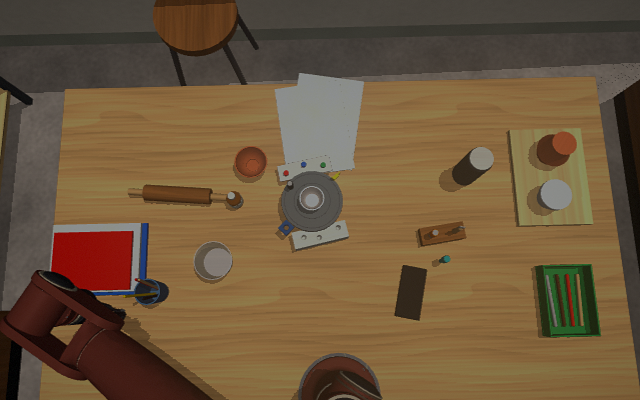

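View pics/side0.png

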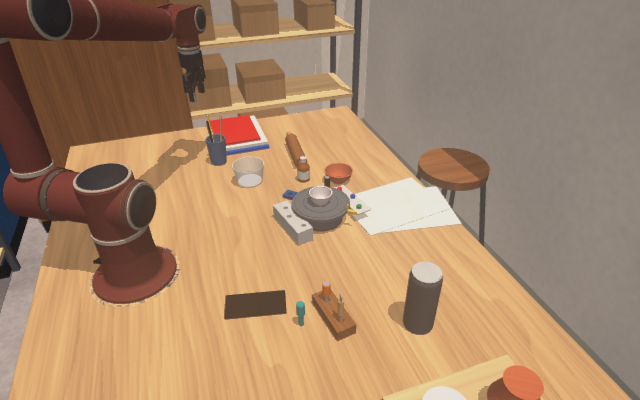

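The top view has the red stud at (286,173), blue at (304,165), green at (323,165), the pointer at (340,173) right of green, the knob at (290,183) and the tongue at (287,228). Two things could be taken for the pin: the orange head in the stand (top 435,233; side 326,287) and the turquoise one loose on the table (top 445,259; side 300,306). By the description I choose the orange one, and I'll check it in a crop.

```bash
python3 - <<'E'
from h import *
t=cv2.imread("pics/top0.png"); s=cv2.imread("pics/side0.png")
a=cv2.resize(t[150:260,260:360],(400,440),interpolation=cv2.INTER_CUBIC)
b=cv2.resize(s[260:345,280:380],(400,340),interpolation=cv2.INTER_CUBIC)
b=cv2.copyMakeBorder(b,0,100,0,0,cv2.BORDER_CONSTANT)
cv2.imwrite("pics/crop0.png",np.hstack([a,b]))
P={}
for n,u,v,z in [("axis",(314.5,197.8),(319.9,203),.062),("pointer",(340.3,171.5),(357.1,211.4),.056),("hole",(288.4,227.2),(287.6,193),.062),("knob",(288,180.5),(331,179.5),.09),("grip",(431.3,232.7),(326.9,288.7),.069),]:
    print(n,tri(ray("top",u),ray("side",v)).round(4),atz("top",u,z).round(4),atz("side",v,z).round(4))
def col(c,lo,hi,box):
    im=cv2.imread(f"pics/{c}0.png"); x0,y0,x1,y1=box
    h=cv2.cvtColor(im[y0:y1,x0:x1],cv2.COLOR_BGR2HSV); m=cv2.inRange(h,lo,hi)
    n,l,st,ce=cv2.connectedComponentsWithStats(m); i=1+np.argmax(st[1:,4]); return ce[i]+[x0,y0],st[i,4]
for n,lo,hi in [("red",(0,150,80),(6,255,255)),("blue",(110,120,60),(130,255,255)),("green",(45,100,50),(80,255,255)),("yellow",(22,150,100),(35,255,255))]:
    for c,box in [("top",(275,155,345,182)),("side",(330,180,372,220))]:
        try:
            u,k=col(c,lo,hi,box); print(n,c,u.round(1),k,atz(c,u,.054).round(4))
        except Exception as e: print(n,c,e)
for n,z in(("stand",.015),):
    for c in("top","side"):
        eyes.get_image(c);m=eyes.masks_of(c,n)[0]; 
        print(n,c,m["centre"],cv2.minAreaRect(np.argwhere(m["mask"])[:,::-1].astype(np.float32)))
print(atz("top",(467,234),.03),atz("top",(419,240),.03))
E
```

```text
axis [0.5534 0.0573 0.0624] [0.5592 0.0564 0.062 ] [0.5476 0.0572 0.062 ]
pointer [ 0.6368 -0.0212  0.0629] [ 0.6384 -0.0215  0.056 ] [ 0.6409 -0.0128  0.056 ]
hole [0.4703 0.1333 0.0685] [0.4743 0.1333 0.062 ] [0.4693 0.1423 0.062 ]
knob [0.6082 0.131  0.0885] [0.6058 0.1312 0.09  ] [0.6097 0.1291 0.09  ]
grip [ 0.45   -0.2778  0.0584] [ 0.4481 -0.2751  0.069 ] [ 0.4471 -0.2872  0.069 ]
red top [285.6 172.5] 18 [0.6396 0.1407 0.054 ]
red side [339.4 187.8] 8 [0.6376 0.1263 0.054 ]
blue top [303.1 163.8] 18 [0.6653 0.0884 0.054 ]
blue side [352.5 194.7] 6 [0.6626 0.0758 0.054 ]
green top [322.5 164.5] 16 [0.6617 0.0306 0.054 ]
green side [358.8 205.2] 8 [0.6589 0.0168 0.054 ]
yellow top [335.5 175.4] 30 [ 0.6273 -0.0071  0.054 ]
yellow side [351.1 210.6] 18 [ 6.268e-01 -4.000e-04  5.400e-02]
stand top [438.9, 234.5] ((441.439208984375, 233.1148681640625), (17.62377166748047, 46.268898010253906), 81.02737426757812)
stand side [333.4, 317.7] ((333.241455078125, 313.3731689453125), (54.522674560546875, 24.396921157836914), 57.094757080078125)
[ 0.44710853 -0.38897494  0.03      ] [ 0.43259824 -0.24703392  0.03      ]
```

View pics/crop0.png

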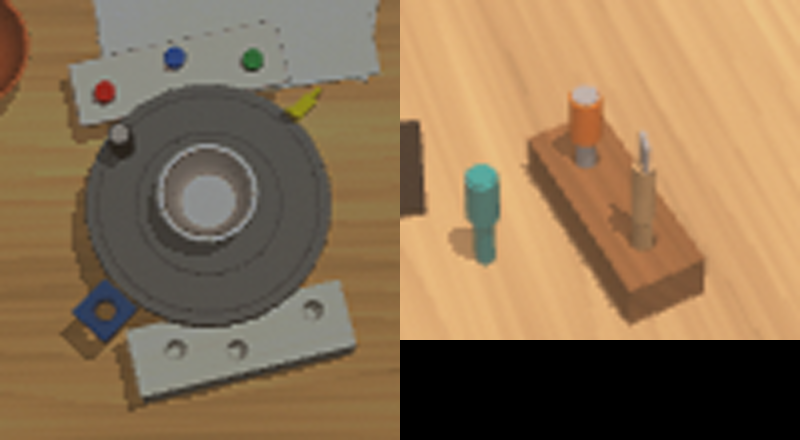

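The crop confirms it: the orange-headed pin stands in the near hole of the stand, the modelling tool in the other, and the turquoise look-alike stands alone. Three sockets and the tongue hole are visible. Next I'll move over the wheel for a wrist view.

```bash
cat >> h.py <<'E'
def tool():
    o=robot.get_obs(); return np.array(o["eef_pos"]),R.from_rotvec(o["ee_rot"]).as_matrix()
def plan(p,ydir=None):
    """units: shift in present tool axes (total), yaw about tool z to bring tool y to world angle ydir"""
    x,T=tool(); d=T.T@(np.array(p)-x)/.03
    out=d.round(2).tolist()
    if ydir is not None:
        y=np.arctan2(T[1,1],T[0,1]); e=(ydir-y+np.pi/2)%np.pi-np.pi/2
        out.append(("turn z units",round(-np.degrees(e)/8,2)))
    print("pos",x.round(4),"y ang",np.arctan2(T[1,1],T[0,1]).round(3),"tilt",T[:,2].round(3),"plan",out)
E
python3 - <<'E'
from h import *
x,T=tool();k=eyes.get_calibration("wrist");r=R.from_rotvec(k["rotation"]).as_matrix()
print("cam in tool",T.T@(k["origin"]-x),"look",T.T@(-r[:,2]),k["mtx"][0]);print(T.round(3))
plan([.50,.07,.33],-.58)
E
```

```text
cam in tool [ 0.07804646 -0.00074549 -0.13174112] look [-0.30444424 -0.00173015  0.95252859] [281.0635523    0.         318.48304041]
[[-0.905  0.426 -0.   ]
 [ 0.426  0.905  0.   ]
 [ 0.     0.    -1.   ]]
pos [0.2661 0.5655 0.2423] y ang 1.131 tilt [-0.  0. -1.] plan [-14.09, -11.63, -2.92, ('turn z units', np.float64(-10.25))]
```

>>> {"fn": "arm_command", "kwargs": {
  "delta_pos": [
    [0,0,-1],
    [-1,-0.83,-1],
    [-1,-0.83,-0.92],
    [-1,-0.83,0],
    [-1,-0.83,0],
    [-1,-0.83,0],
    [-1,-0.83,0],
    [-1,-0.83,0],
    [-1,-0.83,0],
    [-1,-0.83,0],
    [-1,-0.83,0],
    [-1,-0.83,0],
    [-1,-0.83,0],
    [-1,-0.83,0],
    [-1,-0.83,0]
  ],
  "rotation": [
    [0,0,0],
    [0,0,0],
    [0,0,0],
    [0,0,0],
    [0,0,0],
    [0,0,0],
    [0,0,0],
    [0,0,0],
    [0,0,0],
    [0,0,0],
    [0,0,0],
    [0,0,0],
    [0,0,0],
    [0,0,0],
    [0,0,0]
  ],
  "jaw": [0,0,0,0,0,0,0,0,0,0,0,0,0,0,0]
}}

```text
time: 3.28
eef_pos: [0.4981, 0.07, 0.3301]
ee_rot: [0.685, 3.065, 0.0]
ft_force: [0.3, -0.3, -0.3]
finger_gap: 0.0855
finger_force: 0.0
```

>>> {"fn": "arm_command", "kwargs": {
  "delta_pos": [
    [0,0,0],
    [0,0,0],
    [0,0,0],
    [0,0,0],
    [0,0,0],
    [0,0,0],
    [0,0,0],
    [0,0,0],
    [0,0,0],
    [0,0,0],
    [0,0,0],
    [0,0,0],
    [0,0,0],
    [0,0,0],
    [0,0,0]
  ],
  "rotation": [
    [0,0,1],
    [0,0,1],
    [0,0,1],
    [0,0,1],
    [0,0,1],
    [0,0,1],
    [0,0,1],
    [0,0,1],
    [0,0,1],
    [0,0,1],
    [0,0,1],
    [0,0,1],
    [0,0,0.25],
    [0,0,0],
    [0,0,0]
  ],
  "jaw": [0,0,0,0,0,0,0,0,0,0,0,0,0,0,0]
}}

```text
time: 5.15
eef_pos: [0.4977, 0.0713, 0.3299]
ee_rot: [2.763, 1.496, 0.0]
ft_force: [-0.2, 0.5, 0.3]
finger_gap: 0.0854
finger_force: 0.0
```

```bash
python3 - <<'E'
from h import *
plan([.50,.07,.33],-.58)
im=eyes.get_image("wrist"); cv2.imwrite("pics/w1.png",im[:,:,::-1])
Z=dict(axis=.062,pointer=.056,tongue_hole=.062,knob=.09,red_stud=.048)
for n,z in Z.items():
    print(n,[(np.round(d["centre"],1).tolist(),round(d["score"],2),atz("wrist",d["centre"],z).round(4)) for d in eyes.tip_of("wrist",n)[:2]])
E
```

```text
pos [0.4977 0.0713 0.3299] y ang -0.578 tilt [ 0. -0. -1.] plan [0.01, 0.09, -0.0, ('turn z units', np.float64(0.01))]
axis [([351.7, 153.4], 0.64, array([0.5506, 0.0666, 0.062 ]))]
pointer [([433.8, 169.8], 0.64, array([ 0.6385, -0.0204,  0.056 ]))]
tongue_hole [([277.7, 135.7], 0.71, array([0.4775, 0.1435, 0.062 ]))]
knob [([359.2, 98.1], 0.67, array([0.5928, 0.1245, 0.09  ]))]
red_stud [([375.4, 66.4], 0.69, array([0.6371, 0.1454, 0.048 ]))]
```

View pics/w1.png

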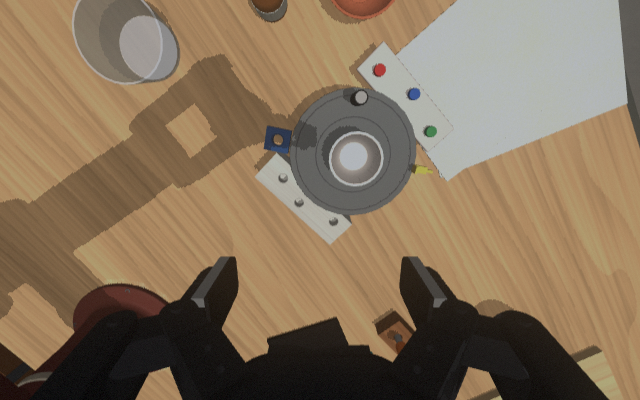

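The wrist view shows the tongue hole at (278,139), sockets at (283,178), (298,202) and (333,221), the pointer tip at (432,170), the knob at (360,97) and the red stud at (379,70). The socket across from red is the one at (333,221), so I'll take a closer look at that.

>>> {"fn": "arm_command", "kwargs": {
  "delta_pos": [
    [-0.45,0.14,0.9],
    [-0.45,0.14,0.9],
    [-0.45,0.14,0.9],
    [-0.45,0.14,0.9],
    [-0.45,0.14,0.9],
    [-0.43,0.15,0.83],
    [0,0,0],
    [0,0,0]
  ],
  "rotation": [
    [0,0,0],
    [0,0,0],
    [0,0,0],
    [0,0,0],
    [0,0,0],
    [0,0,0],
    [0,0,0],
    [0,0,0]
  ],
  "jaw": [0,0,0,0,0,0.3,0.3,0.3]
}}

```text
time: 6.45
eef_pos: [0.4757, -0.0098, 0.1712]
ee_rot: [2.763, 1.494, 0.002]
ft_force: [0.0, -1.2, 0.1]
finger_gap: 0.0597
finger_force: 0.0
```

```bash
python3 - <<'E'
from h import *
plan([.475,-.01,.17])
im=eyes.get_image("wrist"); cv2.imwrite("pics/w2.png",im[:,:,::-1])
np.savez("w2.npz",**{k:np.array(v) for k,v in eyes.get_calibration("wrist").items()})
for n,z in dict(axis=.062,tongue_hole=.062,pointer=.056).items():
    print(n,[(np.round(d["centre"],1).tolist(),round(d["score"],2),atz("wrist",d["centre"],z).round(4)) for d in eyes.tip_of("wrist",n)[:2]])
print(robot.get_obs()["finger_gap"])
E
```

```text
pos [ 0.4757 -0.0098  0.1712] y ang -0.579 tilt [ 0.002 -0.    -1.   ] plan [-0.02, -0.02, 0.04]
axis [([344.3, 78.7], 0.97, array([0.5505, 0.0662, 0.062 ]))]
tongue_hole [([208.5, 49.7], 0.76, array([0.474 , 0.1406, 0.062 ])), ([476.3, 42.3], 0.58, array([0.6479, 0.0328, 0.062 ]))]
pointer [([483.9, 115.7], 0.67, array([ 0.6341, -0.022 ,  0.056 ])), ([571.5, 356.9], 0.58, array([ 0.6138, -0.3166,  0.056 ]))]
0.05972299414060527
```

View pics/w2.png

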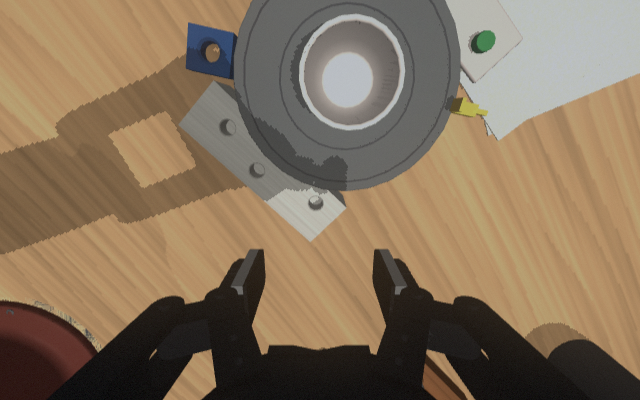

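```bash
python3 - <<'E'
from h import *
from scipy.optimize import least_squares
for u in [(228,127.5),(258,170),(316,202.5)]: 
    p=atz("wrist",u,.048); v=p[:2]-[.5505,.066]; print(u,p.round(4),np.hypot(*v).round(4),np.arctan2(-v[1],-v[0]).round(3))
p=atz("wrist",(212,52),.062);print(p)
im=cv2.imread("pics/w2.png")
a=cv2.resize(im[105:220,205:345],(800,657),interpolation=cv2.INTER_CUBIC)[:600]
# axis candidate overlays
for ax in[(.5505,.066)]:
    for r,z in((.108,.048),(.09,.062)):
        for t in np.linspace(0,6.28,400):
            q=proj("wrist",[ax[0]+r*np.cos(t),ax[1]+r*np.sin(t),z]); q=(q-[205,105]+.5)*800/140
            cv2.circle(a,tuple(int(i) for i in q),1,(0,0,255) if r>.1 else (0,255,0),-1)
cv2.imwrite("pics/w2c.png",a)
E
```

```text
(228, 127.5) [0.4462 0.0893 0.048 ] 0.1068 -0.22
(258, 170) [0.4455 0.0448 0.048 ] 0.1071 0.199
(316, 202.5) [ 0.4728 -0.0104  0.048 ] 0.109 0.777
[0.47513091 0.13787557 0.062     ]
```

View pics/w2c.png

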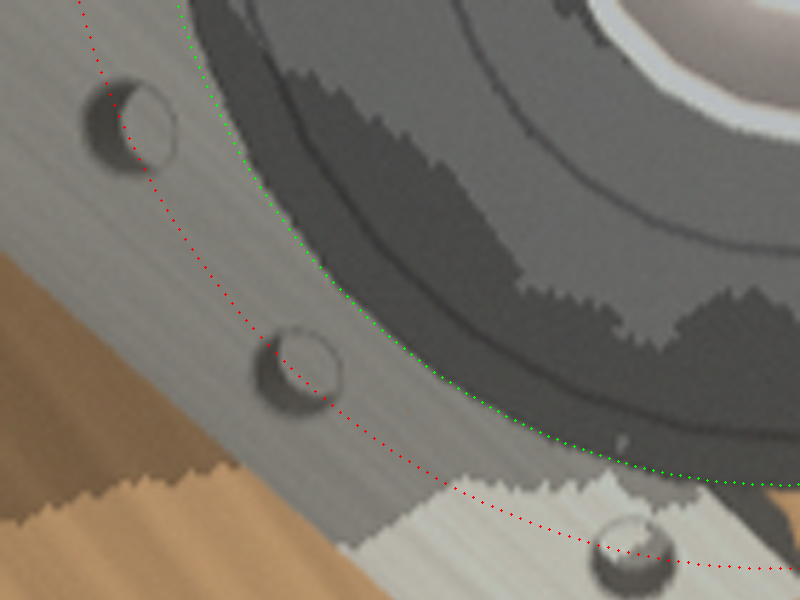

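>>> {"fn": "arm_command", "kwargs": {
  "delta_pos": [
    [1,0.13,0],
    [1,0.13,0],
    [1,0.13,0],
    [1,0.13,0],
    [1,0.13,0],
    [0.95,0.13,0],
    [0,0,0],
    [0,0,0]
  ],
  "rotation": [
    [0,0,0],
    [0,0,0],
    [0,0,0],
    [0,0,0],
    [0,0,0],
    [0,0,0],
    [0,0,0],
    [0,0,0.15]
  ],
  "jaw": [0.3,0.3,0.3,0.3,0.3,0.3,0.3,0.3]
}}

```text
time: 7.65
eef_pos: [0.5921, 0.1265, 0.1702]
ee_rot: [2.779, 1.464, -0.0]
ft_force: [0.9, 0.1, -0.9]
finger_gap: 0.0603
finger_force: 0.0
```

>>> {"fn": "arm_command", "kwargs": {
  "delta_pos": [
    [0,0,0.7],
    [0,0,0.7],
    [0,0,0.7],
    [0,0,0.77],
    [0,0,0],
    [0,0,0],
    [0,0,0],
    [0,0,0]
  ],
  "rotation": [
    [0,0,0],
    [0,0,0],
    [0,0,0],
    [0,0,0],
    [0,0,0],
    [0,0,0],
    [0,0,0],
    [0,0,0]
  ],
  "jaw": [0.3,0.3,0.3,0.3,0.5,0.68,0.68,0.68]
}}

```text
time: 8.65
eef_pos: [0.593, 0.1267, 0.085]
ee_rot: [2.778, 1.465, 0.003]
ft_force: [0.6, -0.2, -0.1]
finger_gap: 0.0276
finger_force: 0.0
```

```bash
python3 - <<'E'
from h import *
plan([.593,.127,.085],-.6)
im=eyes.get_image("wrist"); cv2.imwrite("pics/w3.png",im[:,:,::-1])
print(robot.get_obs()["finger_gap"])
from scipy.optimize import least_squares
k=np.load("w2.npz"); import h
o=k["origin"]; r=R.from_rotvec(k["rotation"]).as_matrix()
S=[]
for u in [(227.3,126.7),(256.7,169.4),(315.3,202.2)]:
    d=np.linalg.inv(k["mtx"])@[u[0],u[1],1]; d=r@[d[0],-d[1],-d[2]]; S.append((o+d*(.048-o[2])/d[2])[:2])
S=np.array(S); s=least_squares(lambda c:np.hypot(*(S-c).T)-.108,[.55,.066])
print(S.round(4),s.x.round(4),s.fun.round(4))
E
```

```text
pos [0.593  0.1267 0.085 ] y ang -0.6 tilt [ 0.002  0.    -1.   ] plan [0.01, -0.01, -0.0, ('turn z units', np.float64(-0.0))]
0.02725085624737945
[[ 0.4463  0.0902]
 [ 0.445   0.0459]
 [ 0.4725 -0.0099]] [0.5512 0.0642] [ 0.0001 -0.0002  0.0001]
```

View pics/w3.png

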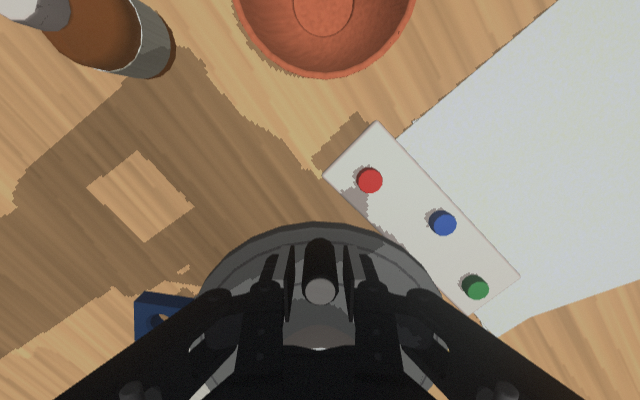

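The knob at (320,290) is caged between the pads, which are at about columns 290 and 350. Now I turn along the arc, starting with four rows.

>>> {"fn": "arm_command", "kwargs": {
  "delta_pos": [
    [-0.024,-0.348,0],
    [-0.024,-0.348,0],
    [-0.024,-0.348,0],
    [-0.024,-0.348,0],
    [0,0,0]
  ],
  "rotation": [
    [0,0,-1],
    [0,0,-1],
    [0,0,-1],
    [0,0,-1],
    [0,0,0]
  ],
  "jaw": [0.68,0.68,0.68,0.68,0.68]
}}

```text
time: 9.32
eef_pos: [0.553, 0.1398, 0.0844]
ee_rot: [2.269, 2.173, 0.001]
ft_force: [0.7, 0.4, 0.2]
finger_gap: 0.0272
finger_force: 0.0
```

```bash
python3 - <<'E'
from h import *
x,T=tool(); v=x[:2]-[.5512,.0642]; print(x.round(4),"r",np.hypot(*v),"ang",np.arctan2(v[1],v[0]),"tool x",np.arctan2(T[1,0],T[0,0]))
E
```

```text
[0.553  0.1398 0.0844] r 0.07560251636887026 ang 1.5471260693804967 tool x 1.5274188877383943
```

>>> {"fn": "arm_command", "kwargs": {
  "delta_pos": [
    [-0.024,-0.348,0],
    [-0.024,-0.348,0],
    [-0.024,-0.348,0],
    [-0.024,-0.348,0],
    [-0.024,-0.348,0],
    [-0.024,-0.348,0],
    [-0.016,-0.24,0],
    [0,0,0],
    [0,0,0]
  ],
  "rotation": [
    [0,0,-1],
    [0,0,-1],
    [0,0,-1],
    [0,0,-1],
    [0,0,-1],
    [0,0,-1],
    [0,0,-0.7],
    [0,0,0],
    [0,0,0]
  ],
  "jaw": [0.68,0.68,0.68,0.68,0.68,0.68,0.68,0.68,0.68]
}}

```text
time: 10.45
eef_pos: [0.4918, 0.1118, 0.0839]
ee_rot: [-1.047, -2.962, 0.0]
ft_force: [0.5, -0.1, -0.5]
finger_gap: 0.0272
finger_force: 0.0
```

```bash
python3 - <<'E'
from h import *
x,T=tool(); v=x[:2]-[.5512,.0642]; print(x.round(4),"r",np.hypot(*v),"ang",np.arctan2(v[1],v[0]),"tool x",np.arctan2(T[1,0],T[0,0]))
for c in("top","side","wrist"):
    eyes.get_image(c)
    for n,z in dict(pointer=.056,tongue_hole=.062).items():
        for d in eyes.tip_of(c,n)[:2]:
            p=atz(c,d["centre"],z); v=p[:2]-[.5512,.0642]; s=1 if n=="pointer" else -1
            print(c,n,np.round(d["centre"],1),round(d["score"],2),p.round(4),np.hypot(*v).round(4),np.arctan2(s*v[1],s*v[0]).round(3))
E
```

```text
[0.4918 0.1118 0.0839] r 0.07614080933938541 ang 2.466064390309972 tool x 2.462077168799053
top tongue_hole [334.9 232.6] 0.85 [ 4.556e-01 -2.000e-04  6.200e-02] 0.1152 0.593
top tongue_hole [234.5 198. ] 0.66 [0.564  0.2897 0.062 ] 0.2258 -1.628
side pointer [338.7 183. ] 0.87 [0.6445 0.1504 0.056 ] 0.127 0.746
side tongue_hole [300.5 219.2] 0.9 [4.685e-01 1.000e-04 6.200e-02] 0.1046 0.66
wrist tongue_hole [162.2 317.2] 0.7 [4.645e-01 2.000e-04 6.200e-02] 0.1078 0.636
wrist tongue_hole [321.2 296.7] 0.46 [0.5178 0.0916 0.062 ] 0.0432 -0.688
```

>>> {"fn": "arm_command", "kwargs": {
  "delta_pos": [
    [-0.015,-0.23,0],
    [0,0,0],
    [0,0,0],
    [0,0.1,0],
    [0,0,-0.5],
    [0,0,-0.7],
    [0,0,-0.7],
    [0,0,-0.7],
    [0,0,-0.4]
  ],
  "rotation": [
    [0,0,-0.65],
    [0,0,0],
    [0,0,0],
    [0,0,0],
    [0,0,0],
    [0,0,0],
    [0,0,0],
    [0,0,0],
    [0,0,0]
  ],
  "jaw": [0.68,0.68,0.68,0.68,0.68,0.68,0.68,0.68,0.68]
}}

```text
time: 12.02
eef_pos: [0.4902, 0.1087, 0.1763]
ee_rot: [0.907, 3.005, 0.002]
ft_force: [-0.8, 0.1, 0.5]
finger_gap: 0.0272
finger_force: 0.0
```

```bash
python3 - <<'E'
from h import *
plan([.4757,-.0098,.19],2.46+1.5708)
E
```

```text
pos [0.4902 0.1087 0.1763] y ang 0.984 tilt [ 0.003  0.    -1.   ] plan [-1.78, -3.56, -0.46, ('turn z units', np.float64(0.68))]
```

>>> {"fn": "arm_command", "kwargs": {
  "delta_pos": [
    [-0.45,-0.9,-0.1],
    [-0.45,-0.9,-0.1],
    [-0.45,-0.9,-0.1],
    [-0.43,-0.86,-0.1],
    [0,0,0],
    [0,0,0],
    [0,0,0],
    [0,0,0],
    [0,0,0],
    [0,0,0],
    [0,0,0],
    [0,0,0],
    [0,0,0]
  ],
  "rotation": [
    [0,0,0],
    [0,0,0],
    [0,0,0],
    [0,0,0],
    [0,0,1],
    [0,0,1],
    [0,0,1],
    [0,0,1],
    [0,0,1],
    [0,0,1],
    [0,0,0.3],
    [0,0,0],
    [0,0,0]
  ],
  "jaw": [0.5,0.5,0.5,0.5,0.5,0.5,0.5,0.5,0.5,0.5,0.5,0.5,0.5]
}}

```text
time: 13.65
eef_pos: [0.4747, -0.0099, 0.186]
ee_rot: [-2.101, -2.335, 0.0]
ft_force: [-0.6, -0.6, -0.1]
finger_gap: 0.0427
finger_force: 0.0
```

```bash
python3 - <<'E'
from h import *
plan([.4757,-.0098,.19],.1)
eyes.get_image("top"); 
c="wrist"; im=eyes.get_image(c); 
A=np.array([.5512,.0642])
q=[]
for n,z in dict(axis=.062,pointer=.056,tongue_hole=.062,red_stud=.048).items():
  for cc in("wrist","top"):
    for d in eyes.tip_of(cc,n)[:2]:
        p=atz(cc,d["centre"],z); v=p[:2]-A; s=-1 if n=="tongue_hole" else 1
        print(cc,n,np.round(d["centre"],1),round(d["score"],2),p.round(4),np.hypot(*v).round(4),np.arctan2(s*v[1],s*v[0]).round(3))
bgr=im[:,:,::-1].copy()
for p,co in (([.4725,-.0099,.048],(0,0,255)),([.4450,.0459,.048],(0,255,0)),([.4463,.0902,.048],(0,255,0)),([*A,.062],(255,0,0))):
    cv2.drawMarker(bgr,tuple(int(round(i)) for i in proj(c,p)),co,cv2.MARKER_CROSS,5,1)
u=proj(c,[.4725,-.0099,.062]); print(u, proj(c,[.4725,-.0099,.048]))
x0=max(0,int(u[0])-110);y0=max(0,int(u[1])-90)
print(x0,y0)
cv2.imwrite("pics/w4.png",cv2.resize(bgr[y0:y0+150,x0:x0+200],None,fx=4,fy=4,interpolation=cv2.INTER_CUBIC))
E
```

```text
pos [ 0.4747 -0.0099  0.186 ] y ang 0.105 tilt [-0. -0. -1.] plan [-0.0, 0.03, -0.13, ('turn z units', np.float64(0.04))]
wrist axis [414.4 125.9] 0.59 [0.5505 0.0664 0.062 ] 0.0023 1.889
wrist axis [506.6 176. ] 0.46 [0.6445 0.0313 0.062 ] 0.0989 -0.339
top axis [315.4 197.2] 0.86 [0.561  0.0537 0.062 ] 0.0143 -0.821
wrist pointer [534.   42.8] 0.95 [0.6369 0.1415 0.056 ] 0.1154 0.734
top pointer [285.9 173.3] 0.71 [0.6366 0.1395 0.056 ] 0.1139 0.723
top pointer [430.9 236.2] 0.59 [ 0.4397 -0.2764  0.056 ] 0.3584 -1.887
wrist tongue_hole [314.4 197. ] 0.94 [ 0.4698 -0.0072  0.062 ] 0.1083 0.72
wrist tongue_hole [534.6  37.8] 0.54 [0.6322 0.1432 0.062 ] 0.1132 -2.369
top tongue_hole [283.  174.5] 0.64 [0.6315 0.1477 0.062 ] 0.1158 -2.337
wrist red_stud [316.3 198.2] 0.65 [ 0.472  -0.0124  0.048 ] 0.1102 -2.373
wrist red_stud [521.6  52.3] 0.62 [0.634  0.1356 0.048 ] 0.1093 0.712
top red_stud [429.3 235.2] 0.17 [ 0.4437 -0.2739  0.048 ] 0.3548 -1.879
[316.97145528 199.95598164] [317.05585543 195.89870766]
206 109
```

View pics/w4.png

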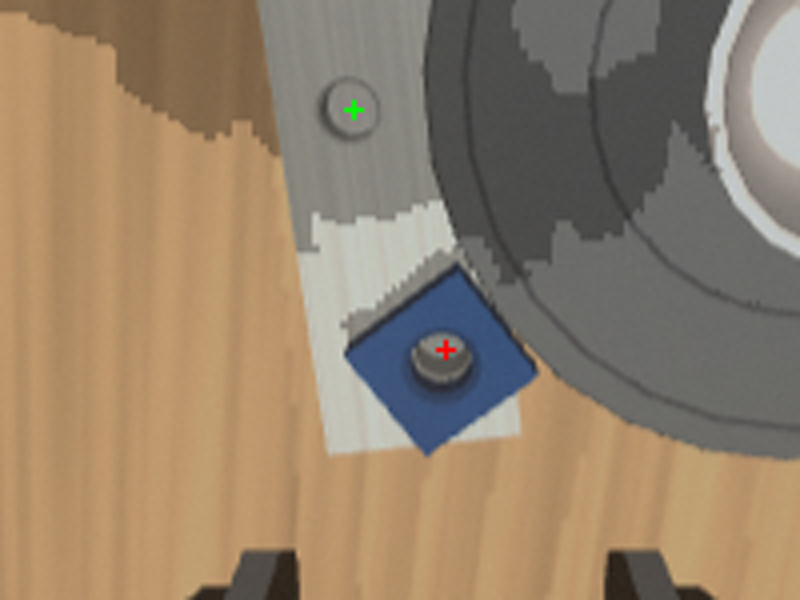

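The crop shows the tongue hole at (441,358) with the plate's socket inside it. The predicted socket mark at (446,350) is about 1.5 mm off, so the alignment is close, and the pointer network agrees that it stands at the red stud. On to the pin.

>>> {"fn": "arm_command", "kwargs": {
  "delta_pos": [
    [-1,-0.2,-0.5],
    [-1,-0.2,-0.5],
    [-1,-0.2,-0.13],
    [-1,-0.2,0],
    [-1,-0.2,0],
    [-1,-0.2,0],
    [-1,-0.2,0],
    [-1,-0.2,0],
    [-0.79,-0.26,0],
    [0,0,0],
    [0,0,0]
  ],
  "rotation": [
    [0,0,0],
    [0,0,0],
    [0,0,0],
    [0,0,0],
    [0,0,0],
    [0,0,0],
    [0,0,0],
    [0,0,0],
    [0,0,0],
    [0,0,0],
    [0,0,0]
  ],
  "jaw": [0.5,0.5,0.5,0.5,0.5,0.5,0.5,0.5,0.5,0.5,0.5]
}}

```text
time: 15.52
eef_pos: [0.4468, -0.2775, 0.2197]
ee_rot: [-2.102, -2.334, -0.001]
ft_force: [-0.2, -0.8, -0.3]
finger_gap: 0.0427
finger_force: 0.0
```

```bash
python3 - <<'E'
from h import *
plan([.447,-.278,.22])
c="wrist"; im=eyes.get_image(c); cv2.imwrite("pics/w5.png",im[:,:,::-1])
for n,z in dict(pin_grip=.069,pin=.01,pin_tip=.01,modelling_tool=.01).items():
    for d in eyes.tip_of(c,n)[:3]:
        p=atz(c,d["centre"],z); print(n,np.round(d["centre"],1),round(d["score"],2),p.round(4))
h=cv2.cvtColor(im,cv2.COLOR_RGB2HSV); m=cv2.inRange(h,(0,170,120),(14,255,255))
n,l,st,ce=cv2.connectedComponentsWithStats(m)
for i in np.argsort(-st[1:,4])[:3]+1: print(st[i],ce[i].round(1),atz(c,ce[i],.07).round(4))
E
```

```text
pos [ 0.4468 -0.2775  0.2197] y ang 0.105 tilt [-0.     0.001 -1.   ] plan [-0.02, 0.0, -0.01]
pin_grip [249.  217.3] 0.82 [ 0.375  -0.3121  0.069 ]
pin_grip [317.6 200.2] 0.65 [ 0.4461 -0.2854  0.069 ]
pin [260.9 199.2] 0.77 [ 0.3761 -0.3094  0.01  ]
pin [317.8 183.2] 0.75 [ 0.4457 -0.2812  0.01  ]
pin_tip [260.9 196.5] 0.98 [ 0.376  -0.3059  0.01  ]
pin_tip [313.  185.7] 0.8 [ 0.4401 -0.2851  0.01  ]
pin_tip [317.3 197.8] 0.32 [ 0.4471 -0.3002  0.01  ]
modelling_tool [322.8 235.7] 0.66 [ 0.4597 -0.3515  0.01  ]
[309 192  11   8  17] [313.1 194.3] [ 0.4408 -0.2794  0.07  ]
[321 193   6  12  15] [324.5 197.9] [ 0.4531 -0.282   0.07  ]
[308 203   1   1   1] [308. 203.] [ 0.4364 -0.2894  0.07  ]
```

View pics/w5.png

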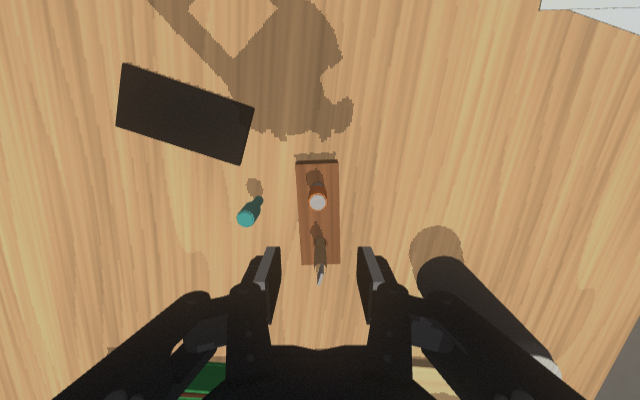

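The pin's grey cap is at (317.5,202), the turquoise look-alike at (246,218) is clear of the left finger, and the modelling tool is at (320,265).

```bash
python3 - <<'E'
from h import *
print(atz("wrist",(317.5,202),.082))
p=[.446,-.2835]
plan([*p,.12]); plan([*p,.063])
E
```

```text
[ 0.44590114 -0.28360218  0.082     ]
pos [ 0.447  -0.2773  0.2198] y ang 0.106 tilt [ 0.  0. -1.] plan [-0.2, -0.06, 3.33]
pos [ 0.447  -0.2773  0.2198] y ang 0.106 tilt [ 0.  0. -1.] plan [-0.2, -0.06, 5.23]
```

>>> {"fn": "arm_command", "kwargs": {
  "delta_pos": [
    [-0.2,-0.06,0.9],
    [0,0,0.9],
    [0,0,0.9],
    [0,0,0.8],
    [0,0,0.7],
    [0,0,0.6],
    [0,0,0.49],
    [0,0,0],
    [0,0,0],
    [0,0,0],
    [0,0,0],
    [0,0,0],
    [0,0,0]
  ],
  "rotation": [
    [0,0,0],
    [0,0,0],
    [0,0,0],
    [0,0,0],
    [0,0,0],
    [0,0,0],
    [0,0,0],
    [0,0,0],
    [0,0,0],
    [0,0,0],
    [0,0,0],
    [0,0,0],
    [0,0,0]
  ],
  "jaw": [0.5,0.5,0.5,0.5,0.5,0.5,0.5,0.5,1,1,1,1,1]
}}

```text
time: 17.4
eef_pos: [0.4463, -0.2847, 0.0622]
ee_rot: [2.101, 2.333, 0.0]
ft_force: [0.6, -0.6, 6.5]
finger_gap: 0.0183
finger_force: 58.6
```

```bash
python3 - <<'E'
from h import *
plan([.4725,-.0099,.13])
o=robot.get_obs(); print(o["finger_gap"],o["finger_force"],o["ft_force"])
E
```

```text
pos [ 0.4463 -0.2847  0.0622] y ang 0.105 tilt [ 0.002 -0.001 -1.   ] plan [9.02, 1.83, -2.27]
0.01827182912799703 58.63200008869171 [ 0.60216344 -0.56427483  6.45923824]
```

>>> {"fn": "arm_command", "kwargs": {
  "delta_pos": [
    [0,0,-0.5],
    [0,0,-0.8],
    [0,0,-0.8],
    [1,0.2,-0.5],
    [1,0.2,0],
    [1,0.2,0],
    [1,0.2,0],
    [1,0.2,0],
    [1,0.2,0],
    [1,0.2,0],
    [1,0.2,0],
    [0.99,0.23,0],
    [0,0,0],
    [0,0,0],
    [0,0,0]
  ],
  "rotation": [
    [0,0,0],
    [0,0,0],
    [0,0,0],
    [0,0,0],
    [0,0,0],
    [0,0,0],
    [0,0,0],
    [0,0,0],
    [0,0,0],
    [0,0,0],
    [0,0,0],
    [0,0,0],
    [0,0,0],
    [0,0,0],
    [0,0,0]
  ],
  "jaw": [1,1,1,1,1,1,1,1,1,1,1,1,1,1,1]
}}

```text
time: 19.27
eef_pos: [0.4719, -0.011, 0.1391]
ee_rot: [-2.104, -2.333, 0.001]
ft_force: [0.0, 0.1, 0.8]
finger_gap: 0.0182
finger_force: 58.9
```

```bash
python3 - <<'E'
from h import *
plan([.4727,-.0105,.115])
o=robot.get_obs(); print(o["finger_gap"],o["finger_force"],o["ft_force"])
I={}
for c in("wrist","side"):
    im=eyes.get_image(c)[:,:,::-1]
    for n,z in dict(pin_tip=o["eef_pos"][2]-.052,tongue_hole=.062,pin_grip=o["eef_pos"][2]+.007).items():
        for d in eyes.tip_of(c,n)[:2]: print(c,n,np.round(d["centre"],1),round(d["score"],2),atz(c,d["centre"],z).round(4))
    print("exp tip, hole",proj(c,o["eef_pos"]-[0,0,.052]).round(1),proj(c,[.4725,-.0099,.062]).round(1))
    I[c]=im
a=cv2.resize(I["wrist"][110:310,225:415],(380,400),interpolation=cv2.INTER_CUBIC)
b=cv2.resize(I["side"][160:260,255:355],(400,400),interpolation=cv2.INTER_CUBIC)
cv2.imwrite("pics/w6.png",np.hstack([a,b]))
E
```

```text
pos [ 0.4719 -0.011   0.1391] y ang 0.104 tilt [-0. -0. -1.] plan [0.01, 0.03, 0.8]
0.018231156992390425 58.90927791595459 [0.00947669 0.14910849 0.84710044]
wrist pin_tip [320.2 229. ] 0.59 [ 0.4724 -0.0104  0.0871]
wrist pin_tip [570.2  33.8] 0.23 [0.6026 0.1247 0.0871]
wrist tongue_hole [318.2 212.9] 0.94 [ 0.4706 -0.0072  0.062 ]
wrist pin_grip [319.1 271.6] 0.63 [ 0.4714 -0.0088  0.1461]
exp tip, hole [319.3 230. ] [320.2 216.4]
side pin_tip [338.  183.7] 0.74 [0.6235 0.1031 0.0871]
side pin_tip [304.3 213.5] 0.67 [ 0.4779 -0.0094  0.0871]
side tongue_hole [302.  220.7] 0.62 [ 0.4706 -0.0081  0.062 ]
side pin_grip [299.2 308.4] 0.63 [ 0.3509 -0.3881  0.1461]
side pin_grip [304.8 197.3] 0.58 [ 0.4797 -0.0139  0.1461]
exp tip, hole [302.5 214.2] [302.8 220.9]
```

View pics/w6.png

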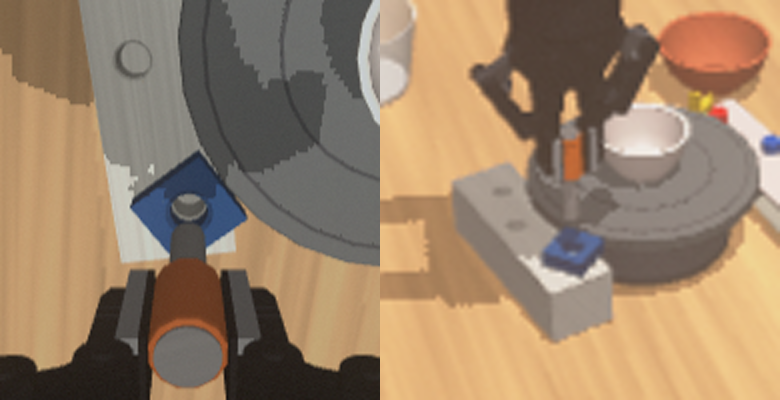

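The left crop shows the pin tip just above and in line with the tongue hole at (188,207). The right one shows the pin hanging straight. I'll lower it into the tongue hole with small steps.

>>> {"fn": "arm_command", "kwargs": {
  "delta_pos": [
    [0.06,-0.03,0.3],
    [0,0,0.3],
    [0,0,0.1],
    [0,0,0.1],
    [0,0,0.1],
    [0,0,0.08],
    [0,0,0.07],
    [0,0,0]
  ],
  "rotation": [
    [0,0,0],
    [0,0,0],
    [0,0,0],
    [0,0,0],
    [0,0,0],
    [0,0,0],
    [0,0,0],
    [0,0,0]
  ],
  "jaw": [1,1,1,1,1,1,1,1]
}}

```text
time: 20.68
eef_pos: [0.4718, -0.0091, 0.1084]
ee_rot: [2.101, 2.333, 0.001]
ft_force: [0.9, -1.6, -0.1]
finger_gap: 0.0184
finger_force: 59.1
```

>>> {"fn": "arm_command", "kwargs": {
  "delta_pos": [
    [0,0,0.1],
    [0,0,0.1],
    [-0.04,0.01,0],
    [0,0,0.05],
    [0,0,0.05],
    [0,0,0]
  ],
  "rotation": [
    [0,0,0],
    [0,0,0],
    [0,0,0],
    [0,0,0],
    [0,0,0],
    [0,0,0]
  ],
  "jaw": [1,1,1,1,1,1]
}}

```text
time: 21.42
eef_pos: [0.4713, -0.0094, 0.0998]
ee_rot: [-2.101, -2.334, 0.001]
ft_force: [-3.9, 0.3, 8.9]
finger_gap: 0.0184
finger_force: 60.3
```

>>> {"fn": "arm_command", "kwargs": {
  "delta_pos": [
    [-0.027,0.02,0],
    [0,0,0.01],
    [0,0,0]
  ],
  "rotation": [
    [0,0,0],
    [0,0,0],
    [0,0,0]
  ],
  "jaw": [1,1,1]
}}

```text
time: 21.8
eef_pos: [0.4721, -0.0098, 0.0996]
ee_rot: [-2.101, -2.334, -0.001]
ft_force: [-3.6, 1.1, 8.0]
finger_gap: 0.0184
finger_force: 60.1
```

>>> {"fn": "arm_command", "kwargs": {
  "delta_pos": [
    [-0.027,0.02,0],
    [0,0,0.01],
    [0,0,0]
  ],
  "rotation": [
    [0,0,0],
    [0,0,0],
    [0,0,0]
  ],
  "jaw": [1,1,1]
}}

```text
time: 22.18
eef_pos: [0.4724, -0.0109, 0.0975]
ee_rot: [-2.102, -2.334, 0.0]
ft_force: [-0.9, 0.1, 0.1]
finger_gap: 0.0184
finger_force: 59.0
```

It has dropped into the socket mouth. I continue down gently.

>>> {"fn": "arm_command", "kwargs": {
  "delta_pos": [
    [0,0,0.06],
    [0,0,0.06],
    [0,0,0.06],
    [0,0,0.06],
    [0,0,0]
  ],
  "rotation": [
    [0,0,0],
    [0,0,0],
    [0,0,0],
    [0,0,0],
    [0,0,0]
  ],
  "jaw": [1,1,1,1,1]
}}

```text
time: 22.8
eef_pos: [0.4726, -0.0111, 0.0905]
ee_rot: [-2.102, -2.334, 0.0]
ft_force: [-0.3, -1.1, 0.2]
finger_gap: 0.0183
finger_force: 59.0
```

>>> {"fn": "arm_command", "kwargs": {
  "delta_pos": [
    [0,0,0.06],
    [0,0,0.06],
    [0,0,0.06],
    [0,0,0.05],
    [0,0,0]
  ],
  "rotation": [
    [0,0,0],
    [0,0,0],
    [0,0,0],
    [0,0,0],
    [0,0,0]
  ],
  "jaw": [1,1,1,1,1]
}}

```text
time: 23.42
eef_pos: [0.4726, -0.0111, 0.0837]
ee_rot: [-2.102, -2.334, 0.0]
ft_force: [0.2, -0.5, -0.5]
finger_gap: 0.0183
finger_force: 59.0
```

>>> {"fn": "arm_command", "kwargs": {
  "delta_pos": [
    [0,0,0.03],
    [0,0,0.03],
    [0,0,0]
  ],
  "rotation": [
    [0,0,0],
    [0,0,0],
    [0,0,0]
  ],
  "jaw": [1,1,1]
}}

```text
time: 23.8
eef_pos: [0.4729, -0.0112, 0.0823]
ee_rot: [2.102, 2.334, 0.0]
ft_force: [-0.6, -0.0, 1.5]
finger_gap: 0.0184
finger_force: 59.1
```

>>> {"fn": "arm_command", "kwargs": {
  "delta_pos": [
    [0,0,0],
    [0,0,0],
    [0,0,0],
    [0,0,-0.3],
    [0,0,-0.6],
    [0,0,-0.9],
    [0,0,-1],
    [0,0,-1],
    [0,0,-1],
    [0,0,0],
    [0,0,0]
  ],
  "rotation": [
    [0,0,0],
    [0,0,0],
    [0,0,0],
    [0,0,0],
    [0,0,0],
    [0,0,0],
    [0,0,0],
    [0,0,0],
    [0,0,0],
    [0,0,0],
    [0,0,0]
  ],
  "jaw": [0.6,0.5,0.5,0.5,0.5,0.5,0.5,0.5,0.5,0.5,0.5]
}}

```text
time: 25.18
eef_pos: [0.4725, -0.0111, 0.226]
ee_rot: [-2.102, -2.335, 0.0]
ft_force: [-0.2, 0.5, -0.6]
finger_gap: 0.0428
finger_force: 0.0
```

```bash
python3 - <<'E'
from h import *
I={}
for c in("wrist","side"):
    im=eyes.get_image(c)[:,:,::-1]; I[c]=im
    for n,z in dict(pin_grip=.089,pointer=.056,red_stud=.048).items():
        for d in eyes.tip_of(c,n)[:2]: print(c,n,np.round(d["centre"],1),round(d["score"],2),atz(c,d["centre"],z).round(4))
a=cv2.resize(I["wrist"][0:250,220:640],(480,286)); b=cv2.resize(I["side"][170:250,275:375],(300,240),interpolation=cv2.INTER_CUBIC)
b=cv2.copyMakeBorder(b,0,46,0,0,cv2.BORDER_CONSTANT); cv2.imwrite("pics/w7.png",np.hstack([a,b]))
E
```

```text
wrist pin_grip [319.5 194.6] 0.59 [ 0.4716 -0.0087  0.089 ]
wrist pin_grip [227.3 391.5] 0.35 [ 0.3822 -0.2793  0.089 ]
wrist pointer [509.5  50.3] 0.62 [0.6377 0.1428 0.056 ]
wrist pointer [359.1  63.4] 0.5 [0.4969 0.1169 0.056 ]
wrist red_stud [316.6 182.3] 0.64 [ 0.4682 -0.0062  0.048 ]
wrist red_stud [317.8 182.5] 0.62 [ 0.4695 -0.0063  0.048 ]
side pin_grip [306.  213.7] 0.66 [ 0.4815 -0.0143  0.089 ]
side pin_grip [302.7 304.6] 0.62 [ 0.3738 -0.332   0.089 ]
side pointer [339.3 186.2] 0.69 [0.6395 0.132  0.056 ]
side pointer [306.3 227.3] 0.26 [ 0.4753 -0.034   0.056 ]
side red_stud [331.6 318.7] 0.57 [ 0.433  -0.3586  0.048 ]
```

View pics/w7.png

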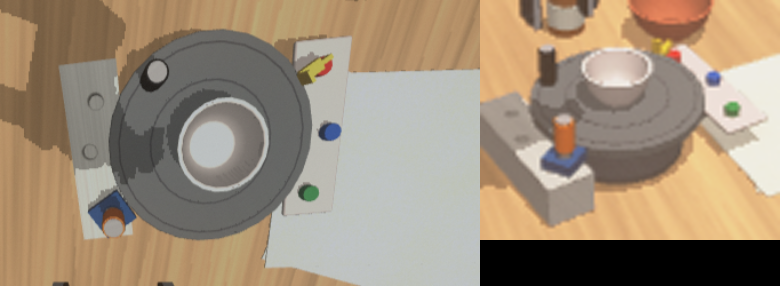

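The pin is upright with its head just above the tongue (left crop 113,220; right crop 565,135). The pointer is over the red stud (318,68) and the arm is clear, so I'm handing the job in.

```bash
python3 -c "
from bench import job
print(job.close_job())"
```

```text
the job is handed in; nothing more can be done
None
```

The pointer was turned to the red stud, the orange-headed pin went gently home through the tongue (measured tip height about 30 mm, the socket floor) and was released upright, and the job was handed in at about 25 s; no verdict came back.

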